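Index the lock nut to its next station

ROBOT

A 6-joint arm with a two-finger parallel gripper is mounted at the origin on the work surface; the furniture and walls round the work are solid. World frame = base frame: x ahead of the robot, y to its left, z up, the work surface at z = 0. Lengths are in m, angles in rad, forces in N, time in s.
With the tool pointing down it reaches from about 0.375 to 0.9 m from the base axis. Payload 3.1 kg.
Tool frame: the origin (TCP) lies at the very end of the fingers, on their centre line; the grasp point (between the pads) lies 19 mm behind it; z points along the fingers, y is the line along which they close (so a half turn about z gives the same grasp; the last joint's range is limited). The gripper opens to 87 mm and grips with 3 to 60 N. Pads are 19 mm wide; open, the fingers measure 117 mm over their backs; the gripper's body (75 mm by 190 mm) begins 51 mm behind the grasp point.
Start: joints at [-1.496, 0.527, 1.433, -0, 1.181, -0.178], TCP at [0.157, -0.605, 0.223] pointing down, gripper open.
Joint ranges: [-3.08, 3.08], [-0.75, 2.2], [0.22, 2.44], [-1.43, 4.57], [0, 2.65], [-2.85, 2.85]. Speed limits (rad/s): [2.79, 2.79, 3.14, 3.14, 3.14, 3.14].

INTERFACE

Orientations are given as a unit quaternion [x, y, z, w].
In Python, from rig import status, viewer, robot gives the robot as it stands.
- The arm moves only by the tool arm_command, never from a script. Its arguments are lists of equal length, an entry for each row: "delta_rot": the turn, a rotation vector about the tool's x, y, z in degrees, a list of three; "delta_pos": the shift along the tool's x, y, z in m, a list of three; "gripper": the closure, from -1 (fully open) to 1 (shut). In form: {"delta_rot": [[rx, ry, rz], ...], "delta_pos": [[dx, dy, dz], ...], "gripper": [gripper, ...]}. A call has 1 to 12 rows; each row is the pose to reach, as a shift and turn from the pose commanded when the call began, along the tool's axes at that moment; what a row does not reach only later rows make up. A row lasts 1/12 s, in which the tool goes at most 41.7 mm and 7.16 degrees, less where a joint would pass 70% of its speed; a pose out of reach is approached as far as the arm can. A call with a gripper value outside its range is refused whole. The fingers move at their own pace and stop on an object; "grip_force" is the grip in N (left out, the last holds). Time passes only in rows, so rows that repeat a pose let the fingers close. It gives the time, the measured TCP pose, the force, the opening and the grip force at its end, in the units of the state.
- status.get_obs(): the state, without advancing time (a new reading comes with each control period).
- viewer.camera(name): name is "scene" or "side" or "wrist"; returns a dict with "pixels" (384x512x3 uint8, blue, green, red), "fx", "fy", "cx", "cy" (pixels), "k1" (the pictures are not rectified: a ray, as slopes to the right and down, at radius r is drawn at 1 + k1 r^2 times it, then the intrinsics apply), "pose" (4x4, takes a point from camera to world coordinates); the wrist camera has in their place "mount" (4x4, takes a point from camera to tool coordinates, whose origin is the TCP and whose axes are the flange's). Camera axes: x right, y down, z forward; pixel columns grow to the right and rows downward; lengths in m; the calibration is good to about 2 mm. A picture is of the moment at which its call begins: read the wrist's pose just before it. There is no depth.
- robot.hand_in(): hands the job in; it is judged then, once.
The state is a dict: "time": time; "q": joint angles; "joint_velocities": joint speeds; "joint_torque": joint torques, N m; "position": TCP position; "tool_rot": TCP orientation; "ft_force": force on the tool from outside, world axes, zero at the start; "moment": the same for the moment, N m; "grip_width": finger opening in m; "grip_force": force on a finger pad.
Only numpy, scipy, OpenCV 4.12 (cv2) and the standard library are available. Lean on these libraries where they do the work, as an engineer would, in place of code of your own. Each camera call takes 0.05 s, during which the arm holds its last target. There are 200 camera calls.

TASK

Index the clamped lock nut to its next station: pull the sprung index pin up out of its home hole, swing the crank arm anticlockwise (seen from above) to the hole in the sliding sector, and let the pin go so that it drops fully home there. Find the hole by feel and gently: never force the pin sideways against the side of a hole or slot. Take your hand off at the end and leave the things lying about where they are.

Things in the scene. Friction and masses are not known exactly. Their poses are not given: they have to be found in the camera images.
- index_fixture: Round grey indexing fixture fixed to the bench, 256 mm across its foot; four lugs reach 152 mm from its axis. Origin: on the turning axis, at bench level; x axis points at the home hole, z up. Top of the steel index plate: 30 mm above the bench. All holes lie on a circle of 100 mm radius; angles are about z from x, anticlockwise positive. Holes are 12 mm wide.
- home_hole (a point): Mouth of the home hole, at 0 degrees, in the plate's top: the pin starts in it.
- other_hole (a point): Mouth of another hole at -45 degrees, clockwise of home: the wrong way, not to be used.
- window_mid (a point): Middle (+45 deg) of a curved window in the plate, +27 to +63 deg. In it lies a bright sliding sector, top 28 mm above the bench, with one hole, the target. It is clamped anew for each job: its hole lies anywhere from +35 to +55 deg, visible but not measured here; it must be felt for. The pin drops in only within 1 mm. This point itself is only the window's middle.
- index_table (a joint): Angle of the turning table with its radial crank arm, rad: 0 at the home hole, growing anticlockwise seen from above. About 2 N of friction felt at the knob; it stays where it is left. A black slotted lock nut, 98 mm across, is clamped on it; the clamp's stud reaches 88 mm above the bench.
- index_pin (a joint): How far the sprung pin is pulled up, m: 0 fully home, 0.010 resting on the plate, 0.008 resting on the sector, 0.022 end of travel. A spring drives it down: 5 N at 0 and 200 N/m more as it rises. Let go on the sector short of the hole, it slides along as the arm is pushed on (3 to 8 N) and drops in by itself up to 30 mm/s; the arm then stops dead.
- pin_knob (a point): Centre of the grip of the pin's black knob: upright cylinder 22 mm across, 22 mm tall, with a collar 27 mm across and 7 mm tall on top (knob's top 14.5 mm above this point). 100 mm from the turning axis, 87.5 mm above the bench with the pin home. Below it a housing 23 mm across up to 66 mm, the arm up to 46 mm above the bench. Pull straight up; push along the circle to turn the arm.
- pin_tip: The steel pin, 10 mm across with a flat end, upright below the knob in the arm; origin on its axis, 20 mm below its flat end. Forced sideways with more than 25 N it is damaged.
- cap_screw: Bystander: black cap screw 44 mm long, lying beside the fixture. Origin at its underside.
- hex_key: Bystander: black hex key 165 mm long, lying on the bench.
- dowel: Bystander: bright dowel pin 21 mm across, 42 mm tall, standing upright beside the fixture. Origin at its underside.

How it is judged:
On the way, in this order (a step that is already met when the one before it is completed fails the run):
1. the pin is pulled out of the home hole (value of joint index_pin above 0.0105 m and value of joint index_table below 0.12 rad), for 0.05 s.
2. the arm is swung anticlockwise with the pin out (value of joint index_table above 0.3 rad and value of joint index_pin above 0.006 m), for 0.05 s.
At the end, for the whole second after the job is handed in: The pin is fully home (within 2 mm) in the hole of the sliding sector, the arm standing 32 to 58 degrees anticlockwise of the home hole and at rest (value of joint index_pin below 0.002 m and value of joint index_table between 0.55 and 1.02 rad and not (velocity of joint index_table above 0.05 rad/s) and not (velocity of joint index_table below -0.05 rad/s)); the robot touches nothing.
It fails at once if the pin is forced against the side of a hole or the window with more than 25 N (contact force between pin_tip and anything else above 25 N).
It fails at once if a bystander (cap screw, dowel pin, hex key) is moved by more than 30 mm (distance of any of cap_screw, dowel, hex_key from where it was at the start of the episode above 0.03 m).
It also fails if it takes over 51 s, if anything falls off the work surface, if the arm or the gripper's body presses on something with over 40 N, if the wrist force passes 120 N, or if a joint passes its speed limit or range.

## Working session

There is one attempt and no reset: what is moved stays moved. The work goes in short steps, Python scripts to look and compute and a tool call to move; the robot and the scene stay as the last step left them, time stands still between calls to the robot, and variables do not carry over. Pictures are saved under pics/ and viewed, at most 10 in all, crops included, and the job is handed in when it is done.

Besides the shell and the picture viewer there is one more tool, called after "Call:" in YAML: its name, and indented under it one key for each argument. arm_command: Moves the arm, as the interface text tells. Its arguments: {"type":"object","properties":{"delta_rot":{"type":"array","items":{"type":"array","items":{"type":"number"}}},"delta_pos":{"type":"array","items":{"type":"array","items":{"type":"number"}}},"gripper":{"type":"array","items":{"type":"number"}},"grip_force":{"type":"number"}},"required":["delta_rot","delta_pos","gripper"]}

```bash
mkdir -p pics; cat > h.py <<'E'
import numpy as np, cv2, pickle
from scipy.spatial.transform import Rotation as R
from rig import status, viewer, robot
def grab(n,f):
    o=status.get_obs(); c=viewer.camera(n); cv2.imwrite('pics/'+f+'.png',c['pixels'])
    if 'pose' in c: T=np.array(c['pose'])
    else:
        W=np.eye(4);W[:3,:3]=R.from_quat(o['tool_rot']).as_matrix();W[:3,3]=o['position'];T=W@np.array(c['mount'])
    d=dict(fx=c['fx'],fy=c['fy'],cx=c['cx'],cy=c['cy'],k1=c['k1'],T=T); pickle.dump(d,open('pics/'+f+'.pkl','wb')); return d
def load(f): return pickle.load(open('pics/'+f+'.pkl','rb'))
def ray(d,u,v):
    x=np.array([(u-d['cx'])/d['fx'],(v-d['cy'])/d['fy']]);s=x.copy()
    for _ in range(30): s=x/(1+d['k1']*(s@s))
    return d['T'][:3,3], d['T'][:3,:3]@np.array([s[0],s[1],1])
def onz(d,u,v,z):
    o,r=ray(d,u,v); return o+r*(z-o[2])/r[2]
def proj(d,p):
    c=np.linalg.inv(d['T'])@np.append(p,1); s=c[:2]/c[2]; s=s*(1+d['k1']*(s@s)); return s*[d['fx'],d['fy']]+[d['cx'],d['cy']]
def tri(L):
    A=np.zeros((3,3));b=np.zeros(3)
    for d,u,v in L:
        o,r=ray(d,u,v);r=r/np.linalg.norm(r);M=np.eye(3)-np.outer(r,r);A+=M;b+=M@o
    return np.linalg.solve(A,b)
E
python3 - <<'E'
from h import *
ims=[]
for n in ['scene','side','wrist']:
    d=grab(n,n+'0'); print(n,d['T'].round(3).tolist(),d['fx'],d['k1'])
o=status.get_obs(); print(o)
a=[cv2.imread(f'pics/{n}0.png') for n in ['scene','side']]
for i,n in enumerate(['scene','side']): cv2.imwrite(f'pics/{n}0b.png',cv2.resize(a[i],(800,600)))
E
```

```text
scene [[-0.548, -0.405, 0.732, -0.166], [-0.837, 0.28, -0.471, 0.642], [-0.014, -0.87, -0.493, 0.586], [0.0, 0.0, 0.0, 1.0]] 403.1036209556488 0.0002611798771962461
side [[-0.941, -0.142, 0.308, 0.245], [-0.339, 0.45, -0.826, 1.008], [-0.021, -0.882, -0.472, 0.572], [0.0, 0.0, 0.0, 1.0]] 493.09537417147544 -0.05119888336493843
wrist [[0.252, -0.934, -0.254, 0.225], [-0.968, -0.244, -0.063, -0.587], [-0.003, 0.262, -0.965, 0.384], [0.0, 0.0, 0.0, 1.0]] 298.29368126195095 -0.08041825650694763
{'time': 0.15, 'q': array([-1.49549740e+00,  5.28277978e-01,  1.43361280e+00, -2.04157198e-06,
        1.18140890e+00, -1.78479480e-01]), 'joint_velocities': array([-0.00106341, -0.00257994, -0.00364011, -0.00013887,  0.0005564 ,
       -0.00065284]), 'joint_torque': array([ 5.18570669e-04, -4.40431380e+01, -1.76842117e+01,  6.33682916e-02,
        5.52404998e-02, -9.54119241e-05]), 'position': array([ 0.15691138, -0.60439534,  0.22177933]), 'tool_rot': array([ 9.91959950e-01,  1.26549313e-01,  4.30705464e-05, -8.52423972e-04]), 'ft_force': array([ 0.06686559, -0.56347283, -0.04193825]), 'moment': array([ 0.0126463 , -0.05381341,  0.01809464]), 'grip_force': 0.0, 'grip_width': 0.08710128338299748}
```

View pics/scene0b.png

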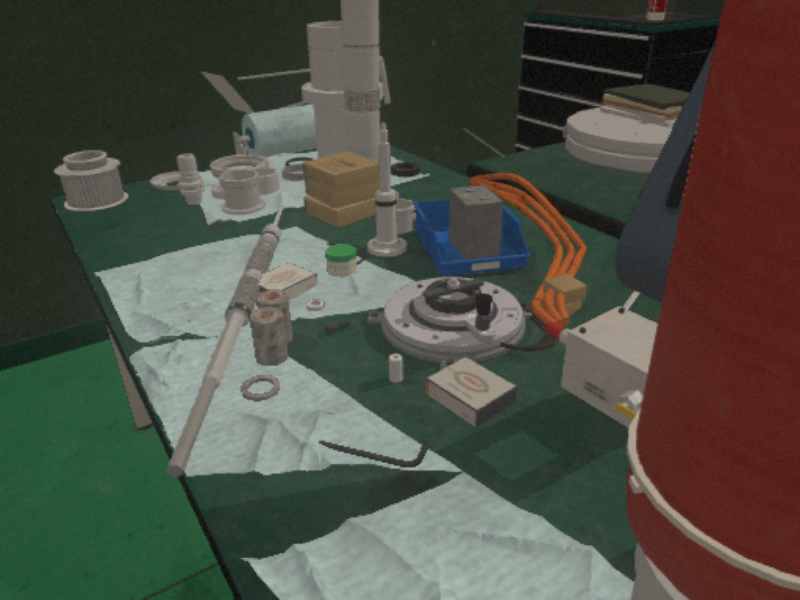

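View pics/side0b.png

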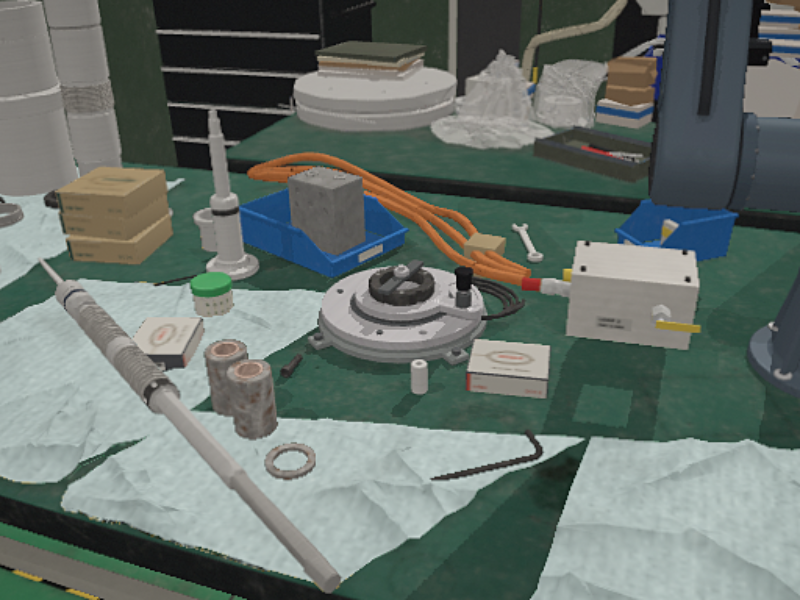

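The scene view shows the fixture, with the knob at about (484,298) and the stud at (453,283). In the side view the knob is at (464,271) and the stud at (401,269). Next I'll triangulate these.

```bash
python3 - <<'E'
from h import *
s,t=load('scene0'),load('side0'); k=1.5625
for n,a,b in [('knobtop',(484,297),(464,271)),('stud',(453,282),(401,269)),('dowel',(396,356),(419,363)),('box',(472,362),(510,345)),('mic',(385,130),(213,115)),('boxtop',(512,388),(548,348))]:
    print(n,tri([(s,a[0]/k,a[1]/k),(t,b[0]/k,b[1]/k)]).round(4))
E
```

```text
knobtop [0.4964 0.0655 0.0996]
stud [0.5953 0.0514 0.0808]
dowel [0.5109 0.2229 0.04  ]
box [0.4098 0.1576 0.0544]
mic [ 0.9349 -0.0271  0.2633]
boxtop [0.364  0.1181 0.0276]
```

Call:
arm_command:
  delta_rot:
    - [0,0,6]
    - [0,0,12]
    - [0,0,18]
    - [0,0,23]
    - [0,0,23]
    - [0,0,23]
    - [0,0,23]
    - [0,0,23]
    - [0,0,23]
    - [0,0,23]
    - [0,0,23]
    - [0,0,23]
  delta_pos:
    - [0.03,-0.02,-0.01]
    - [0.07,-0.04,-0.02]
    - [0.1,-0.06,-0.04]
    - [0.13,-0.08,-0.04]
    - [0.17,-0.105,-0.04]
    - [0.2,-0.125,-0.04]
    - [0.23,-0.145,-0.04]
    - [0.26,-0.165,-0.04]
    - [0.3,-0.19,-0.04]
    - [0.32,-0.225,-0.04]
    - [0.335,-0.26,-0.04]
    - [0.35,-0.3,-0.04]
  gripper: [-1,-1,-1,-1,-1,-1,-1,-1,-1,-1,-1,-1]
  grip_force: 25

```text
time: 1.15
position: [0.421, -0.2259, 0.2623]
tool_rot: [0.997, -0.074, 0.0, -0.0]
ft_force: [0.4, 0.2, 0.1]
grip_width: 0.0869
grip_force: 0.0
```

```bash
cat > d.py <<'E'
import sys
from h import *
o=status.get_obs(); Rm=R.from_quat(o['tool_rot'])
p=np.array([float(a) for a in sys.argv[1:4]])
print(o['time'],o['position'].round(4),'delta',Rm.inv().apply(p-o['position']).round(4)); print(Rm.as_matrix().round(3).tolist(),o['q'].round(2),o['ft_force'].round(2),o['grip_width'])
E
python3 d.py 0.45 0.02 0.26
```

```text
1.15 [ 0.421  -0.2259  0.2623] delta [-0.0075 -0.2475  0.0023]
[[0.989, -0.147, 0.0], [-0.147, -0.989, 0.0], [0.0, -0.0, -1.0]] [-0.73  0.28  1.74  0.    1.12  0.99] [0.39 0.2  0.05] 0.08691896184464143
```

Call:
arm_command:
  delta_rot:
    - [0,0,0]
    - [0,0,0]
    - [0,0,0]
    - [0,0,0]
    - [0,0,0]
    - [0,0,0]
    - [0,0,0]
    - [0,0,0]
    - [0,0,0]
  delta_pos:
    - [0,-0.035,0]
    - [0,-0.07,0]
    - [0,-0.105,0]
    - [0,-0.14,0]
    - [0,-0.175,0]
    - [0,-0.2,0]
    - [0,-0.22,0]
    - [0,-0.22,0]
    - [0,-0.22,0]
  gripper: [-1,-1,-1,-1,-1,-1,-1,-1,-1]

```text
time: 1.9
position: [0.4524, -0.0094, 0.2624]
tool_rot: [0.997, -0.072, -0.0, 0.0]
ft_force: [0.0, -0.4, -0.5]
grip_width: 0.0873
grip_force: 0.0
```

```bash
python3 d.py 0.45 0.02 0.26; python3 - <<'E'
from h import *
grab('wrist','w1'); cv2.imwrite('pics/w1b.png',cv2.resize(cv2.imread('pics/w1.png'),(800,600),interpolation=cv2.INTER_CUBIC))
E
```

```text
1.9 [ 0.4524 -0.0094  0.2624] delta [-0.0066 -0.0287  0.0024]
[[0.99, -0.144, -0.0], [-0.144, -0.99, -0.0], [-0.0, 0.0, -1.0]] [-0.27  0.24  1.8  -0.    1.11  1.45] [ 0.01 -0.43 -0.54] 0.08729823842428355
```

View pics/w1b.png

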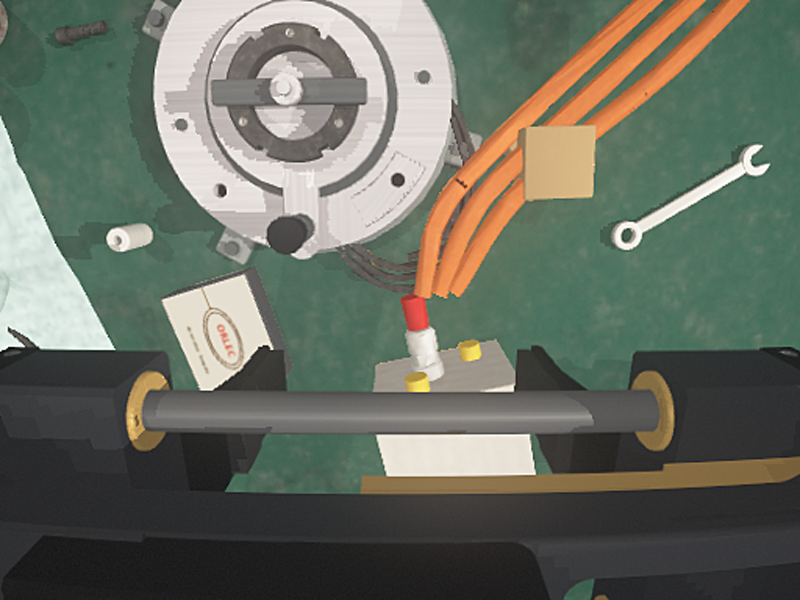

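The wrist view shows the knob top at (289,231), the stud at (286,87), the sector's hole at (398,180) and the other hole at (220,190).

```bash
python3 - <<'E'
from h import *
d=load('w1');k=1.5625
s,t=load('scene0'),load('side0')
kn=onz(d,289/k,231/k,.102);st=onz(d,285/k,87/k,.088);h=onz(d,398/k,180/k,.028);oh=onz(d,220/k,190/k,.03)
print('knob3',tri([(s,484/k,297/k),(t,464/k,271/k),(d,289/k,231/k)]))
print('stud3',tri([(s,453/k,282/k),(t,401/k,269/k),(d,285/k,87/k)]))
print(kn,st,h,oh)
an=lambda p:np.degrees(np.arctan2(*(p-st)[[1,0]]))%360
for p in(kn,h,oh):print(np.linalg.norm((p-st)[:2]),an(p))
E
```

```text
knob3 [0.49741004 0.06300788 0.09819461]
stud3 [0.59525243 0.05060969 0.08032155]
[0.49711867 0.06118981 0.102     ] [0.5928283 0.0484637 0.088    ] [ 0.51949372 -0.01818813  0.028     ] [0.53404517 0.13042182 0.03      ]
0.09655199094031534 172.42604669734837
0.0990980654941681 222.26685296613215
0.1008592625682392 125.64936498232035
```

Call:
arm_command:
  delta_rot:
    - [0,0,0]
    - [0,0,0]
    - [0,0,0]
    - [0,0,0]
    - [0,0,0]
    - [0,0,0]
    - [0,0,0]
  delta_pos:
    - [0.01,-0.025,0.02]
    - [0.02,-0.05,0.045]
    - [0.033,-0.077,0.07]
    - [0.033,-0.077,0.095]
    - [0.033,-0.077,0.122]
    - [0.033,-0.077,0.122]
    - [0.033,-0.077,0.122]
  gripper: [-0.5,-0.5,-0.3,-0.2,-0.2,-0.2,-0.2]

```text
time: 2.53
position: [0.4958, 0.0601, 0.1395]
tool_rot: [0.997, -0.075, -0.002, 0.0]
ft_force: [0.7, 0.2, 0.3]
grip_width: 0.0542
grip_force: 0.0
```

```bash
python3 d.py 0.4965 0.062 0.0705; python3 - <<'E'
from h import *
d=grab('wrist','w2'); cv2.imwrite('pics/w2b.png',cv2.resize(cv2.imread('pics/w2.png'),(800,600),interpolation=cv2.INTER_CUBIC))
o=status.get_obs();print(proj(d,o['position'])*1.5625, proj(d,[.4965,.062,.102])*1.5625)
E
```

```text
2.5333 [0.4958 0.0601 0.1395] delta [ 0.0007 -0.002   0.069 ]
[[0.989, -0.149, -0.004], [-0.149, -0.989, 0.0], [-0.004, 0.0, -1.0]] [-0.1   0.49  1.82 -0.    0.83  1.62] [0.72 0.24 0.29] 0.05421446606025589
[397.55776133 368.81938613] [393.91225534 335.86654895]
```

View pics/w2b.png

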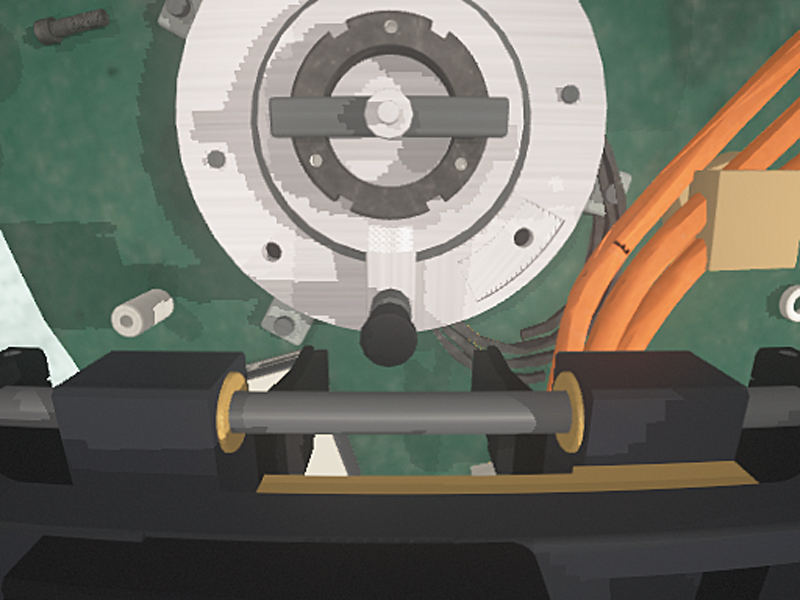

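Knob top is at (389,338), centred between the fingers (about 398). The target hole is at (523,237), the other hole at (272,251) and the stud at (388,111).

```bash
python3 - <<'E'
from h import *
d=load('w2');k=1.5625
kn=onz(d,389/k,338/k,.102);st=onz(d,388/k,111/k,.088);h=onz(d,523/k,237/k,.028);oh=onz(d,272/k,251/k,.03)
print(kn,st,h,oh)
an=lambda p:np.degrees(np.arctan2(*(p-st)[[1,0]]))%360
for p in(kn,h,oh):print(np.linalg.norm((p-st)[:2]),an(p))
# fit axis,home angle
from scipy.optimize import least_squares
P=np.array([kn,oh,h,st])[:,:2]
f=lambda v:(np.array([[v[0]+.1*np.cos(v[2]+a),v[1]+.1*np.sin(v[2]+a)] for a in(0,-np.pi/4,v[3])]+[[v[0],v[1]]])-P).ravel()
r=least_squares(f,[.594,.049,3.0,.87]);print(r.x,np.degrees(r.x[2:]),r.fun.round(4))
c=r.x;print('knob',c[0]+.1*np.cos(c[2]),c[1]+.1*np.sin(c[2]))
E
```

```text
[0.49581362 0.06436382 0.102     ] [0.59361614 0.04995027 0.088     ] [ 0.52034512 -0.01780428  0.028     ] [0.53434626 0.1300857  0.03      ]
0.0988589049584876 171.61643712519225
0.0997963991927788 222.75991089328556
0.09967249469005895 126.48742160373246
[0.59410903 0.04985481 2.99573174 0.88811873] [171.64278498  50.88545476] [-0.0006  0.      0.0001  0.      0.0001  0.0001  0.0005 -0.0001]
knob 0.4951709136989706 0.0643892313917288
```

Call:
arm_command:
  delta_rot:
    - [0,0,0]
    - [0,0,0]
    - [0,0,0]
    - [0,0,0]
    - [0,0,0]
    - [0,0,0]
    - [0,0,0]
    - [0,0,0]
    - [0,0,0]
    - [0,0,0]
    - [0,0,0]
    - [0,0,0]
  delta_pos:
    - [-0.001,-0.004,0.015]
    - [-0.001,-0.004,0.035]
    - [-0.001,-0.004,0.052]
    - [-0.001,-0.004,0.062]
    - [-0.001,-0.004,0.069]
    - [-0.001,-0.004,0.069]
    - [-0.001,-0.004,0.069]
    - [-0.001,-0.004,0.069]
    - [-0.001,-0.004,0.069]
    - [-0.001,-0.004,0.069]
    - [-0.001,-0.004,0.069]
    - [-0.001,-0.004,0.069]
  gripper: [-0.2,-0.2,-0.2,-0.2,-0.2,-0.2,0.1,0.3,0.4,1,1,1]
  grip_force: 30

```text
time: 3.58
position: [0.4966, 0.0651, 0.0721]
tool_rot: [0.997, -0.074, 0.001, -0.0]
ft_force: [-0.1, 0.0, 2.4]
grip_width: 0.0242
grip_force: 29.5
```

```bash
python3 d.py 0.4952 0.0644 0.0705
```

```text
3.5833 [0.4966 0.0651 0.0721] delta [-0.0013  0.001   0.0016]
[[0.989, -0.147, 0.001], [-0.147, -0.989, -0.0], [0.001, -0.0, -1.0]] [-0.09  0.61  1.87  0.    0.66  1.63] [-0.15  0.05  2.44] 0.024228996271492345
```

Call:
arm_command:
  delta_rot:
    - [0,0,0]
    - [0,0,0]
    - [0,0,0]
    - [0,0,0]
    - [0,0,0]
    - [0,0,0]
    - [0,0,0]
    - [0,0,0]
  delta_pos:
    - [0,0,-0.002]
    - [0,0,-0.004]
    - [0,0,-0.007]
    - [0,0,-0.01]
    - [0,0,-0.013]
    - [0,0,-0.016]
    - [0,0,-0.016]
    - [0,0,-0.016]
  gripper: [1,1,1,1,1,1,1,1]

```text
time: 4.25
position: [0.4965, 0.0652, 0.0877]
tool_rot: [0.997, -0.074, 0.0, 0.0]
ft_force: [2.5, -1.7, -8.2]
grip_width: 0.0244
grip_force: 30.6
```

```bash
python3 d.py 0.4952 0.0644 0.0845; python3 - <<'E'
from h import *
d=grab('wrist','w3'); grab('side','s3');a=cv2.imread('pics/s3.png')[150:250,180:340];cv2.imwrite('pics/s3b.png',cv2.resize(a,(800,500),interpolation=cv2.INTER_CUBIC))
E
```

```text
4.25 [0.4965 0.0652 0.0877] delta [-0.0011  0.001   0.0032]
[[0.989, -0.147, 0.001], [-0.147, -0.989, -0.0], [0.001, 0.0, -1.0]] [-0.09  0.58  1.86 -0.    0.7   1.63] [ 2.51 -1.75 -8.24] 0.02440212340124141
```

View pics/s3b.png

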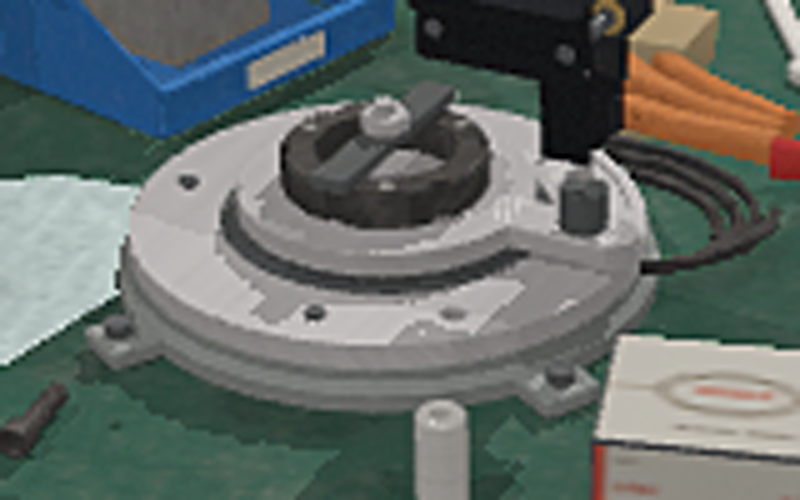

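The pin is up about 16 mm: the vertical force of 8.2 N matches the spring at that height. Next I swing the arm along the circle to about 44°.

Call:
arm_command:
  delta_rot:
    - [0,0,-2]
    - [0,0,-5]
    - [0,0,-9]
    - [0,0,-13.5]
    - [0,0,-18]
    - [0,0,-22.5]
    - [0,0,-27]
    - [0,0,-31.5]
    - [0,0,-36]
    - [0,0,-40]
    - [0,0,-43]
    - [0,0,-44]
  delta_pos:
    - [0.0001,0.0035,0]
    - [0.0004,0.0087,0]
    - [0.0012,0.0156,0]
    - [0.0028,0.0233,0]
    - [0.0049,0.0309,0]
    - [0.0076,0.0383,0]
    - [0.0109,0.0454,0]
    - [0.0147,0.0522,0]
    - [0.0191,0.0588,0]
    - [0.0234,0.0643,0]
    - [0.0269,0.0682,0]
    - [0.0281,0.0695,0]
  gripper: [1,1,1,1,1,1,1,1,1,1,1,1]

```text
time: 5.35
position: [0.5134, -0.0065, 0.0872]
tool_rot: [0.952, 0.306, -0.0, -0.001]
ft_force: [2.2, 2.6, -8.0]
grip_width: 0.024
grip_force: 30.6
```

```bash
cat > a.py <<'E'
from h import *
o=status.get_obs(); Rm=R.from_quat(o['tool_rot']);v=o['position'][:2]-[.5941,.0499]
print(o['time'],o['position'].round(4),'r',np.hypot(*v).round(4),'th',(np.degrees(np.arctan2(v[1],v[0]))%360-171.64).round(2),'Ftool',Rm.inv().apply(o['ft_force']).round(2),o['grip_width'].round(4),o['grip_force'])
E
python3 a.py
```

```text
Traceback (most recent call last):
  File "a.py", line 3, in <module>
    print(o['time'],o['position'].round(4),'r',np.hypot(*v).round(4),'th',(np.degrees(np.arctan2(v[1],v[0]))%360-171.64).round(2),'Ftool',Rm.inv().apply(o['ft_force']).round(2),o['grip_width'].round(4),o['grip_force'])
                                                                                                                                                                                 ^^^^^^^^^^^^^^^^^^^^^
AttributeError: 'float' object has no attribute 'round'
```

Call:
arm_command:
  delta_rot:
    - [0,0,0]
    - [0,0,0]
    - [0,0,0]
    - [0,0,0]
    - [0,0,0]
    - [0,0,0]
    - [0,0,0]
    - [0,0,0]
    - [0,0,0]
  delta_pos:
    - [0,0,0.002]
    - [0,0,0.004]
    - [0,0,0.0065]
    - [0,0,0.0065]
    - [0,0,0.0065]
    - [0,0,0.0065]
    - [0,0,0.009]
    - [0,0,0.011]
    - [0,0,0.011]
  gripper: [1,1,1,1,0.31,0.31,0.31,0.31,0.31]

```text
time: 6.1
position: [0.5136, -0.0079, 0.0766]
tool_rot: [0.952, 0.305, -0.0, 0.0]
ft_force: [0.1, 0.1, 0.1]
grip_width: 0.03
grip_force: 0.0
```

```bash
sed -i "s/o\['grip_width'\].round(4)/o['grip_width']/" a.py; python3 a.py
```

```text
6.1 [ 0.5136 -0.0079  0.0766] r 0.0991 th 44.01 Ftool [ 0.13 -0.02 -0.07] 0.02999790094784674 0.0
```

Call:
arm_command:
  delta_rot:
    - [0,0,-0.6]
    - [0,0,-1.2]
    - [0,0,-1.7]
    - [0,0,-2.3]
    - [0,0,-2.9]
    - [0,0,-2.9]
  delta_pos:
    - [0,0.001,0]
    - [0,0.002,0]
    - [0,0.003,0]
    - [0.0001,0.004,0]
    - [0.0001,0.005,0]
    - [0.0001,0.005,0]
  gripper: [0.31,0.31,0.31,0.31,0.31,0.31]

```text
time: 6.6
position: [0.5155, -0.0101, 0.0765]
tool_rot: [0.944, 0.329, -0.001, -0.002]
ft_force: [-1.4, 5.6, 2.3]
grip_width: 0.0299
grip_force: 2.7
```

```bash
python3 a.py
```

```text
6.6 [ 0.5155 -0.0101  0.0765] r 0.0989 th 45.74 Ftool [ 2.38 -5.21 -2.26] 0.029878966757774073 2.70645160228014
```

Call:
arm_command:
  delta_rot:
    - [0,0,-0.6]
    - [0,0,-1.2]
    - [0,0,-1.2]
  delta_pos:
    - [0,0.001,0]
    - [0,0.002,0]
    - [0,0.002,0]
  gripper: [0.31,0.31,0.31]

```text
time: 6.85
position: [0.5166, -0.0116, 0.0765]
tool_rot: [0.941, 0.339, -0.001, -0.002]
ft_force: [-1.3, 6.1, 2.1]
grip_width: 0.0303
grip_force: 2.8
```

```bash
python3 a.py
```

```text
6.85 [ 0.5166 -0.0116  0.0765] r 0.0989 th 46.81 Ftool [ 2.91 -5.5  -2.1 ] 0.030271535805185608 2.789124771952629
```

Call:
arm_command:
  delta_rot:
    - [0,0,-0.6]
    - [0,0,-1.2]
    - [0,0,-1.7]
    - [0,0,-2.3]
    - [0,0,-2.3]
  delta_pos:
    - [0,0.001,0]
    - [0,0.002,0]
    - [0,0.003,0]
    - [0.0001,0.004,0]
    - [0.0001,0.004,0]
  gripper: [0.31,0.31,0.31,0.31,0.31]

```text
time: 7.27
position: [0.5192, -0.0147, 0.0764]
tool_rot: [0.934, 0.358, -0.001, -0.002]
ft_force: [-1.3, 5.5, 1.3]
grip_width: 0.0303
grip_force: 2.6
```

```bash
python3 a.py
```

```text
7.2667 [ 0.5192 -0.0147  0.0764] r 0.0989 th 49.1 Ftool [ 2.72 -4.95 -1.24] 0.0302637531854944 2.6417485624551773
```

Call:
arm_command:
  delta_rot:
    - [0,0,-0.6]
    - [0,0,-1.2]
    - [0,0,-1.2]
  delta_pos:
    - [0,0.001,0]
    - [0,0.002,0]
    - [0,0.002,0]
  gripper: [0.31,0.31,0.31]

```text
time: 7.52
position: [0.5205, -0.0162, 0.0763]
tool_rot: [0.93, 0.368, -0.001, -0.002]
ft_force: [-1.5, 5.3, -0.0]
grip_width: 0.03
grip_force: 2.3
```

Call:
arm_command:
  delta_rot:
    - [0,0,-0.6]
    - [0,0,-0.6]
  delta_pos:
    - [0,0.001,0]
    - [0,0.001,0]
  gripper: [0.31,0.31]

```text
time: 7.68
position: [0.5213, -0.0171, 0.0762]
tool_rot: [0.928, 0.373, -0.001, -0.002]
ft_force: [-0.8, 4.1, -0.7]
grip_width: 0.0304
grip_force: 2.0
```

```bash
python3 a.py
```

```text
7.6833 [ 0.5213 -0.0171  0.0762] r 0.0989 th 51.01 Ftool [ 2.29 -3.5   0.74] 0.030363908038951243 1.965758465230465
```

Call:
arm_command:
  delta_rot:
    - [0,0,-0.6]
    - [0,0,-0.6]
  delta_pos:
    - [0,0.001,0]
    - [0,0.001,0]
  gripper: [0.31,0.31]

```text
time: 7.85
position: [0.5223, -0.0187, 0.0761]
tool_rot: [0.926, 0.378, -0.001, -0.001]
ft_force: [-0.6, 0.9, -2.2]
grip_width: 0.0302
grip_force: 1.1
```

```bash
python3 a.py
```

```text
7.85 [ 0.5223 -0.0187  0.0761] r 0.0993 th 52.02 Ftool [ 0.23 -1.02  2.18] 0.030230007214671676 1.0598206473514438
```

Call:
arm_command:
  delta_rot:
    - [0,0,0]
    - [0,0,0]
  delta_pos:
    - [0,0,0]
    - [0,0,0]
  gripper: [0.31,0.31]

```text
time: 8.02
position: [0.5228, -0.0192, 0.0763]
tool_rot: [0.926, 0.377, -0.001, -0.0]
ft_force: [-2.1, -0.2, -1.5]
grip_width: 0.0299
grip_force: 1.0
```

```bash
python3 a.py; python3 - <<'E'
from h import *
grab('side','s4');a=cv2.imread('pics/s4.png')[150:250,180:340]
b=cv2.imread('pics/s3.png')
grab('scene','c4');c=cv2.imread('pics/c4.png')[160:240,230:358]
cv2.imwrite('pics/s4b.png',np.hstack([cv2.resize(a,(400,250),interpolation=cv2.INTER_CUBIC),cv2.resize(c,(400,250),interpolation=cv2.INTER_CUBIC)]))
E
```

```text
8.0167 [ 0.5228 -0.0192  0.0763] r 0.0993 th 52.46 Ftool [-1.6  -1.34  1.49] 0.029850923730741035 1.0335441352799535
```

View pics/s4b.png

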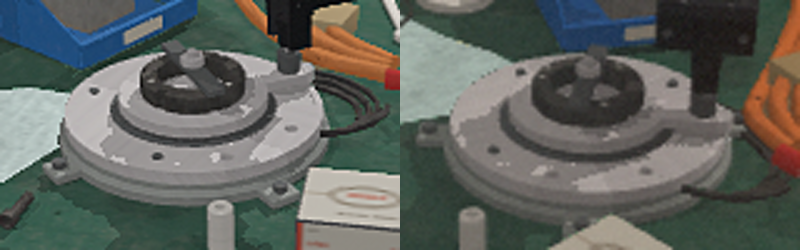

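The crops show the arm near the target, but they can't show the pin's depth. I'll push a little further and read the force.

Call:
arm_command:
  delta_rot:
    - [0,0,-0.6]
    - [0,0,-0.6]
    - [0,0,-0.6]
  delta_pos:
    - [0,0.001,0]
    - [0,0.001,0]
    - [0,0.001,0]
  gripper: [0.31,0.31,0.31]

```text
time: 8.37
position: [0.5233, -0.0196, 0.0764]
tool_rot: [0.924, 0.382, -0.001, -0.001]
ft_force: [-3.3, 2.2, -1.6]
grip_width: 0.0302
grip_force: 2.0
```

```bash
python3 a.py
```

```text
8.3667 [ 0.5233 -0.0196  0.0764] r 0.0992 th 52.81 Ftool [-0.78 -3.92  1.64] 0.030150474225300622 1.9826211361214519
```

Call:
arm_command:
  delta_rot:
    - [0,0,-0.6]
    - [0,0,-0.6]
    - [0,0,-0.6]
  delta_pos:
    - [0,0.001,0]
    - [0,0.001,0]
    - [0,0.001,0]
  gripper: [0.31,0.31,0.31]

```text
time: 8.62
position: [0.5235, -0.0197, 0.0763]
tool_rot: [0.922, 0.387, -0.001, -0.001]
ft_force: [-4.2, 4.2, -1.1]
grip_width: 0.0296
grip_force: 2.9
```

```bash
python3 a.py
```

```text
8.6167 [ 0.5235 -0.0197  0.0763] r 0.0991 th 52.93 Ftool [ 0.07 -5.88  1.1 ] 0.029625822785497084 2.8831076715141535
```

The arm has stopped dead at about 51° and the force now rises without travel, so the pin has most likely dropped in. I'll back off, open and rise clear.

Call:
arm_command:
  delta_rot:
    - [0,0,0]
    - [0,0,0]
    - [0,0,0]
    - [0,0,0]
    - [0,0,0]
    - [0,0,0]
    - [0,0,0]
    - [0,0,0]
    - [0,0,0]
    - [0,0,0]
    - [0,0,0]
    - [0,0,0]
  delta_pos:
    - [0,-0.003,0]
    - [0,-0.005,0]
    - [0,-0.005,0]
    - [0,-0.005,0]
    - [0,-0.005,-0.005]
    - [0,-0.005,-0.02]
    - [0,-0.005,-0.045]
    - [-0.01,-0.005,-0.075]
    - [-0.03,-0.005,-0.1]
    - [-0.05,-0.005,-0.13]
    - [-0.05,-0.005,-0.14]
    - [-0.05,-0.005,-0.14]
  gripper: [0.31,0.2,0,-0.2,-0.2,-0.2,-0.2,-0.2,-0.2,-0.2,-0.2,-0.2]

```text
time: 9.62
position: [0.4881, -0.0543, 0.2201]
tool_rot: [0.922, 0.386, 0.003, 0.003]
ft_force: [1.1, 0.2, -0.6]
grip_width: 0.0521
grip_force: 0.0
```

```bash
python3 a.py; python3 - <<'E'
from h import *
ims=[]
for n,f in [('side','s5'),('scene','c5'),('wrist','w5')]:
    d=grab(n,f)
    th=np.radians(171.64+51); p=np.array([.5941+.1*np.cos(th),.0499+.1*np.sin(th)])
    u=proj(d,[*p,.09]);x,y=u.round().astype(int);x=max(x,32);y=min(max(y,40),344)
    a=cv2.imread(f'pics/{f}.png')[y-40:y+40,x-32:x+32]
    print(f,(x-32,y-40),a.shape,[proj(d,[*p,z]).round(1).tolist() for z in(.102,.11)])
    ims.append(cv2.resize(a,(256,320),interpolation=cv2.INTER_NEAREST))
cv2.imwrite('pics/z5.png',np.hstack(ims))
E
```

```text
9.6167 [ 0.4881 -0.0543  0.2201] r 0.1486 th 52.87 Ftool [0.93 0.59 0.56] 0.05213155271166433 0.0
s5 (np.int64(264), np.int64(120)) (80, 64, 3) [[296.4, 155.4], [296.4, 152.3]]
c5 (np.int64(296), np.int64(142)) (80, 64, 3) [[328.6, 177.5], [328.8, 174.8]]
w5 (np.int64(224), np.int64(96)) (80, 64, 3) [[255.6, 137.3], [255.6, 138.0]]
```

View pics/z5.png

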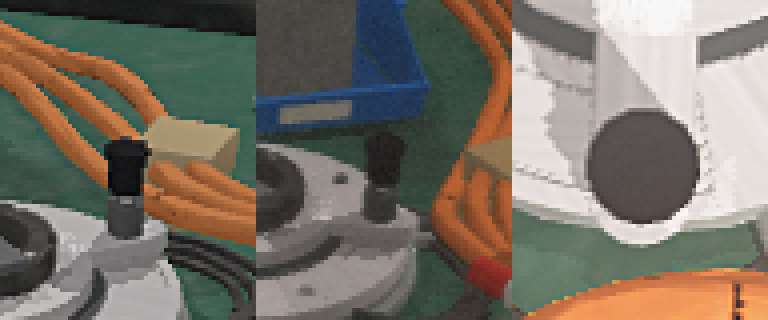

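The side crop puts the knob top at y≈155.6 and the scene crop at ≈176.5, both nearer pin home (155.4 / 177.5) than 8 mm up (152.3 / 174.8). I'll check for bias by matching the knob from the starting pictures.

```bash
python3 - <<'E'
from h import *
th0=np.radians(171.64)
P=lambda a,z:[.5941+.1*np.cos(th0+a),.0499+.1*np.sin(th0+a),z]
for a,b in [('side0','s5'),('scene0','c5')]:
    d=load(a); A=cv2.imread(f'pics/{a}.png',0).astype(np.float32);B=cv2.imread(f'pics/{b}.png',0).astype(np.float32)
    k0=proj(d,P(0,.0925)); x,y=k0.round().astype(int)
    T=A[y-10:y+18,x-8:x+9]
    k1=proj(d,P(np.radians(51),.0925)); X,Y=k1.round().astype(int)
    S=B[Y-20:Y+28,X-16:X+17]
    m=cv2.matchTemplate(S,T,cv2.TM_CCOEFF_NORMED);_,v,_,l=cv2.minMaxLoc(m)
    print(a,v,'found shift',(X-16+l[0]+8-x,Y-20+l[1]+10-y),'pred',(k1-k0).round(1),'raised',(proj(d,P(np.radians(51),.1005))-k0).round(1), m[:,l[0]].round(2)[l[1]-4:l[1]+5])
    # top row of dark knob
    for I,(u,w) in ((A,k0),(B,k1)): print([int(v) for v in I[int(round(w[1]))-12:int(round(w[1]))+22,int(round(u[0] if False else u))] ] if False else I[int(round(w))-12:int(round(w))+22,int(round(u))].astype(int).tolist())
E
```

```text
side0 0.6274484992027283 found shift (np.int64(-1), np.int64(-16)) pred [ -1.1 -16.2] raised [ -1.  -19.3] [0.39 0.43 0.49 0.6  0.63 0.57 0.53 0.49 0.45]
[106, 110, 134, 116, 98, 101, 106, 66, 27, 33, 36, 37, 34, 24, 20, 19, 20, 26, 23, 22, 24, 17, 11, 70, 131, 49, 76, 62, 63, 63, 63, 64, 61, 49]
[89, 92, 88, 78, 115, 140, 145, 85, 25, 29, 31, 34, 21, 18, 22, 20, 20, 20, 21, 19, 19, 6, 103, 130, 54, 65, 59, 59, 60, 57, 59, 55, 68, 150]
scene0 0.5243213772773743 found shift (np.int64(19), np.int64(-14)) pred [ 18.2 -12.7] raised [ 18.4 -15.4] [0.43 0.46 0.49 0.5  0.52 0.51 0.43 0.35 0.29]
[141, 146, 145, 148, 156, 148, 136, 43, 39, 37, 40, 36, 34, 33, 30, 32, 30, 30, 33, 30, 33, 70, 73, 64, 50, 51, 53, 52, 49, 52, 96, 180, 148, 136]
[50, 50, 58, 43, 41, 44, 35, 40, 40, 32, 35, 30, 33, 36, 32, 34, 27, 31, 32, 45, 84, 63, 62, 51, 50, 49, 49, 49, 62, 124, 103, 97, 94, 87]
```

The side column profile shows the same 2 px gap between knob and housing as at the start; a raised pin would show about 5 px. The pin is home, and the hand is clear.

```bash
python3 -c "
from rig import robot
print(robot.hand_in())"
```

```text
the job is handed in; nothing more can be done
None
```

The lock nut is indexed: by my force readings and camera checks the pin is fully home in the sliding sector's hole, about 51° anticlockwise of home. The gripper is clear and the job was handed in at about 10 s; no verdict came back.

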